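# Raise and hold the telescopic camera mast

### The job

Get the small telescopic camera mast on the worktop ready for filming a recipe: squeeze the red release button in the side of its head and, holding the head, pull it straight up past the first stop to the second stop, where both tubes are fully out. The mast springs back if let go, so finish while still holding it there, fully extended, so that I can tighten the clamp ring; leave the mug, tomato, lemon and timer where they are.

Things in the scene. Friction and masses are not known exactly. Their poses are not given: they have to be found in the camera images.
- mast: telescopic camera mast, stuck fast to the worktop by its round black foot (100 mm across, 20 mm high); a small red mark on the foot shows the button's side (-x). Origin: centre of the foot's underside, z up, x and y parallel to the head's. Above the foot a grey tube 34 mm across and a ribbed black clamp ring 42 mm across (top at 108 mm). Pushed in, the mast is 170 mm tall.
- mast_head: black block on top of the mast, 30 (x) by 28 (y) by 42 mm high, free all round; origin: centre of its underside, 118 mm above the worktop when pushed in; z up. It cannot turn. The red button is in its -x face, the +x face is grooved for the other finger: grip it across x. On top a rubber disc (30 mm across, 4 mm thick) and a brass screw 6 mm high.
- mast_grip (a point): centre of the head, 21 mm above its underside, 139 mm above the worktop when the mast is pushed in: the middle height of the red button; axes as the head's.
- mast_button (a joint): red release button, 18 mm wide, 26 mm high, in the head's -x face, 5 mm proud. 0 = out, 0.0045 = pressed in (along the head's +x; 3 N at first, 6 N fully in). The pushed-in mast is locked until the button is in by more than 0.003; once it has left that position the button is not needed. Gripping the head across x presses it, across y does not.
- mast_upper (a joint): thin steel upper tube sliding out of the lower tube: 0 = in, 0.06 m = fully out, which is the first stop. A spring pulls it back with 1 to 2.2 N, plus about 1.5 N of weight and friction. It comes out first.
- mast_lower (a joint): aluminium lower tube (26 mm across) sliding up out of the grey tube: 0 = in, 0.06 m = fully out, a hard end: the second stop. A spring pulls it back with 5 to 7 N, so it follows only after the first stop, when the pull needed rises to about 8 to 10 N. At the second stop the head stands 120 mm higher than at the start.
- mug: white mug, 83 mm across, 93 mm high, handle on one side, loose; origin: centre of its underside. To be left alone.
- tomato: red tomato, 69 mm across, 71 mm high, loose on the chopping board (22 mm thick); origin: its underside. To be left alone.
- lemon: yellow lemon, 71x53x51 mm, loose on the chopping board; origin: its underside. To be left alone.
- timer: white kitchen timer with a red ridge, 63 mm across, 51 mm high, loose; origin: centre of its underside. To be left alone.
There are look-alikes about, which are no part of the job. What is shaped like the mast but orange is not meant.

How it is judged (in metres and radians):
On the way, in this order (a step that is already met when the one before it is completed fails the run):
1. the red button is squeezed in while the mast is still pushed in (value of joint mast_button above 0.003 m and value of joint mast_upper below 0.01 m and contact force between the fingers and mast_head above 3 N), for 0.05 s.
2. the mast is pulled up to the second stop (value of joint each of mast_upper, mast_lower above 0.055 m), for 0.2 s.
At the end, for the whole second after the job is handed in: The program ends while the fingers still grip the head (more than 3 N) with both tubes within 5 mm of fully out (60 mm each) and at rest, and it stays so for the last second; mug, tomato, lemon and timer are within 30 mm of where they stood (all of step 2 and velocity of joint mast_lower between -0.01 and 0.01 m/s and contact force between the fingers and mast_head above 3 N and distance of each of mug, tomato, lemon, timer from where it was at the start of the episode below 0.03 m); the arm keeps its last pose, push and grip.
It fails at once if the mug, tomato, lemon or timer is shoved or knocked over (distance of any of mug, tomato, lemon, timer from where it was at the start of the episode above 0.03 m or angle between mug's own z axis and vertical above 0.4 rad).
It also fails if it takes over 32 s, if anything falls off the work surface, if the arm or the gripper's body presses on something with over 40 N, if the wrist force passes 120 N, or if a joint passes its speed limit or range.

### The arm

A 6-joint arm with a two-finger parallel gripper is mounted at the origin on a cart in front of the work surface, level with it; the furniture and walls round the work are solid. World frame = base frame: x ahead of the robot, y to its left, z up, the work surface at z = 0. Lengths are in m, angles in degrees, forces in N, time in s.
With the tool pointing down it reaches from about 0.4 to 0.825 m from the base axis. Payload 7 kg.
Tool frame: the origin (TCP) lies midway between the tips of the shut fingers; the grasp point (between the pads) lies 19 mm behind it; z points along the fingers, y is the line along which they close (so a half turn about z gives the same grasp; the last joint's range is limited). The gripper opens to 88 mm and grips with 3 to 60 N. Pads are 19 mm wide; open, the fingers measure 130 mm over their backs; the gripper's body (78 mm by 193 mm) begins 47 mm behind the grasp point.
Start: joints at [-52.363, 20.546, 0.682, 0, -70.136, -16.507], TCP at [0.243, -0.63, 0.227] pointing down, gripper open.
Joint ranges: [-176.03, 176.03], [-82.01, 121.73], [-58.28, 71.71], [-173.87, 95.51], [-174.79, -0.11], [-173.66, 173.66]. Speed limits (degrees/s): [136.94, 136.94, 172.46, 180, 180, 180].

### API

Orientations are given as [roll, pitch, yaw] about the fixed x, y, z axes, in that order (R = Rz(yaw) Ry(pitch) Rx(roll)).
In Python, from plant import r gives the robot as it stands.
- The arm moves only by the tool carry_out, never from a script. Its argument "deltas" is a list of rows, each a list of 3 entries, a list of its own where there are three numbers: the opening, from 0 (shut) to 1 (fully open), then the shift along the tool's x, y, z in mm, then the turn, a rotation vector about the tool's x, y, z in rad. In form: [[gripper, [tx, ty, tz], [rx, ry, rz]], ...]. A call has 1 to 12 rows; each row is the pose to reach, as a shift and turn from the pose commanded when the call began, along the tool's axes at that moment; what a row does not reach only later rows make up. A row lasts 1/10 s, in which the tool goes at most 50 mm and 8.59 degrees, less where a joint would pass 70% of its speed; a pose out of reach is approached as far as the arm can. A call with a gripper value outside its range is refused whole. The fingers move at their own pace and stop on an object; "squeeze" is the grip in N (left out, the last holds). Time passes only in rows, so rows that repeat a pose let the fingers close. It gives the time, the measured TCP pose, the force, the opening and the grip force at its end, in the units of the state.
- r.get_state(): the state, without advancing time (a new reading comes with each control period).
- r.capture(name): name is "scene" or "side" or "wrist"; returns (picture, depth): 400x640x3 uint8, red, green, blue; 400x640 float32, m along the optical axis (not along the pixel's ray), 0 where there is no reading.
- r.get_calibration(name): a dict with "fov_y" (degrees; the focal length in pixels is half the picture's height over the tangent of half this angle, whatever the lens; pixels are square), "cx", "cy" (the principal point, pixels), "view" (4x4, takes a point from world to camera coordinates). Camera axes: x right, y down, z forward; pixel columns grow to the right and rows downward; lengths in m; the calibration is good to about 2 mm. A picture is of the moment at which its call begins: read the wrist's pose just before it. get_calibration takes no time and is no camera call; for the wrist camera it gives the pose at the moment of the call.
- r.close_job(): hands the job in; it is judged then, once.
The state is a dict: "time_s": time; "joints": joint angles; "qd": joint speeds; "joint_torque": joint torques, N m; "tcp_pos": TCP position; "eef_rot": TCP orientation; "contact_force": force on the tool from outside, world axes, zero at the start; "moment": the same for the moment, N m; "gripper_width": finger opening in m; "gripper_force": force on a finger pad.
Only numpy, scipy, OpenCV 4.12 (cv2) and the standard library are available. Lean on these libraries where they do the work, as an engineer would, in place of code of your own. Each camera call takes 0.05 s, during which the arm holds its last target. There are 200 camera calls.

## Working session

There is one attempt and no reset: what is moved stays moved. The work goes in short steps, Python scripts to look and compute and a tool call to move; the robot and the scene stay as the last step left them, time stands still between calls to the robot, and variables do not carry over. Pictures are saved under pics/ and viewed, at most 10 in all, crops included, and the job is handed in when it is done.

Besides the shell and the picture viewer there is one more tool, called after ">>>" as name([rows], argument=value, ...), one row to a line, values as JSON. carry_out: Moves the arm, as the interface text tells. Its arguments: {"type":"object","properties":{"deltas":{"type":"array"},"squeeze":{"type":"number"}},"required":["deltas"]}

```bash
mkdir -p pics; cat > h.py <<'E'
import numpy as np, cv2
from plant import r
def cap(n):
    c=r.get_calibration(n); p,d=r.capture(n); return c,p,d
def world(c,d):
    h,w=d.shape; f=h/2/np.tan(np.radians(c["fov_y"])/2)
    v,u=np.mgrid[:h,:w]; P=np.stack([(u-c["cx"])/f*d,(v-c["cy"])/f*d,d],-1)
    V=np.array(c["view"]); return (P-V[:3,3])@V[:3,:3]
E
python3 - <<'E'
from h import *
print(r.get_state())
for n in("scene","side"):
    c,p,d=cap(n); cv2.imwrite(f"pics/{n}0.png",p[:,:,::-1]); np.savez(f"/tmp/{n}0.npz",p=p,W=world(c,d),d=d); print(n,np.round(np.linalg.inv(c["view"])[:3,3],3))
E
```

```text
{'time_s': 0.0, 'joints': array([-5.23609156e+01,  2.05921258e+01,  6.34256539e-01, -1.93348172e-02,
       -7.01352308e+01, -1.65076341e+01]), 'qd': array([ 0.07063888, -0.05140011,  0.00793023,  0.03226994, -0.06569523,
       -0.08030242]), 'joint_torque': array([ 2.14296539e-03, -5.82722032e+01,  2.93049413e+01,  6.99694008e+00,
        6.69937843e-03, -1.22665606e-04]), 'tcp_pos': array([ 0.24315145, -0.62917025,  0.22562102]), 'eef_rot': array([ 1.79905572e+02, -9.02945179e-03, -1.58875127e+02]), 'contact_force': array([ 0.12833366, -0.65213879,  0.16903416]), 'moment': array([ 0.01974435, -0.01781889,  0.03987276]), 'gripper_force': 0.0, 'gripper_width': 0.08748868361483442}
scene [-0.081  0.824  0.925]
side [0.29  0.618 0.66 ]
```

View pics/scene0.png

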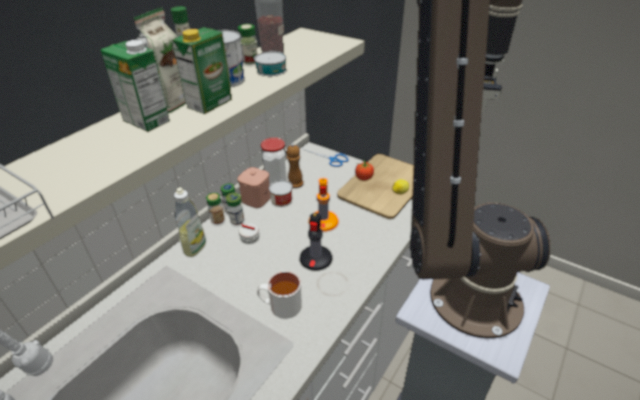

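View pics/side0.png

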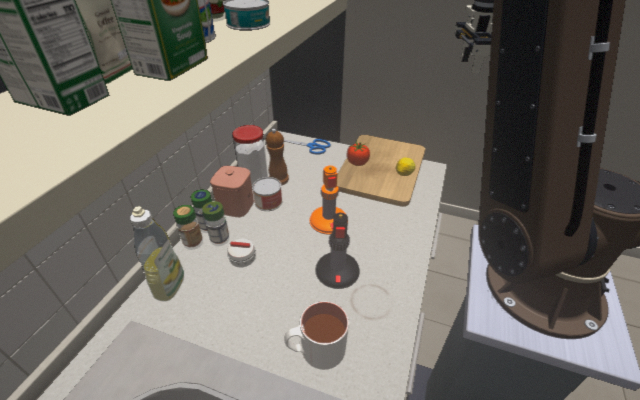

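The black mast stands at about (338,270) in the side view, with its red foot mark at (338,279) and its head at (340,222). The orange look-alike is behind it at (328,205), the mug at (324,330) and the timer at (240,252).

```bash
python3 - <<'E'
from h import *
z=np.load("/tmp/side0.npz");p=z["p"].astype(int);W=z["W"]
def s(n,m):
    Q=W[m]; print(n,len(Q),np.round(Q.min(0),3),np.round(np.median(Q,0),3),np.round(Q.max(0),3))
box=np.zeros(p.shape[:2],bool);box[205:292,310:365]=1
dark=p.max(2)<75; red=(p[...,0]>140)&(p[...,1]<70)
foot=box&(abs(W[...,2]-.02)<.006)&dark
Q=W[foot][:,:2].astype(np.float32); print("circle",cv2.minEnclosingCircle(Q)); s("foot",foot)
mk=box&red; mk1=mk.copy();mk1[:265]=0; s("mark",mk1); mk2=mk.copy();mk2[250:]=0; s("button",mk2)
s("head",box&(W[...,2]>.112)&(W[...,2]<.2)&(np.arange(400)[:,None]>208))
s("top",box&(W[...,2]>.15)&(W[...,2]<.2)&dark)
def b(n,y0,y1,x0,x1,zmin=.03):
    m=np.zeros_like(box);m[y0:y1,x0:x1]=1;s(n,m&(W[...,2]>zmin)&(z["d"]>0))
b("orange",160,200,315,345);b("mug",300,365,284,352);b("timer",238,265,226,256,.02);b("jar",125,185,230,268)
b("shelf",0,120,0,180);b("shelf edge",0,40,180,340)
zz=np.load("/tmp/scene0.npz");W2=zz["W"];p2=zz["p"].astype(int)
m=np.zeros_like(box);m[208:255,300:330]=1
r2=m&(p2[...,0]>130)&(p2[...,1]<60); r2[:, :]&=(W2[...,2]>.1)&(W2[...,2]<.17); s("btn scene",r2)
m=np.zeros_like(box);m[205:275,295:335]=1
f2=m&(abs(W2[...,2]-.02)<.006)&(p2.max(2)<75);print(cv2.minEnclosingCircle(W2[f2][:,:2].astype(np.float32)))
im=cv2.resize(p[200:295,300:380].astype(np.uint8)[:,:,::-1],None,fx=6,fy=6,interpolation=cv2.INTER_CUBIC);cv2.imwrite("pics/crop.png",im)
E
```

```text
circle ((0.4298572242259979, 0.10947781056165695), 0.04373852536082268)
foot 276 [0.387 0.071 0.014] [0.451 0.108 0.017] [0.472 0.153 0.023]Traceback (most recent call last):
  File "<stdin>", line 9, in <module>
  File "<stdin>", line 4, in s
    return umr_minimum(a, axis, None, out, keepdims, initial, where)
ValueError: zero-size array to reduction operation minimum which has no identity
```

```bash
python3 - <<'E'
from h import *
def s(n,m,W):
    Q=W[m]
    if len(Q): print(n,len(Q),np.round(np.percentile(Q,2,0),3),np.round(np.median(Q,0),3),np.round(np.percentile(Q,98,0),3))
    else: print(n,0)
print({k:v for k,v in r.get_calibration("side").items() if k!="view"})
for nm,B,H in (("side",(205,292,310,365),(208,246,330,350)),("scene",(208,272,296,335),(208,242,305,325))):
    z=np.load(f"/tmp/{nm}0.npz");p=z["p"].astype(int);W=z["W"];ok=z["d"]>0
    def bx(a,b,c,d): m=np.zeros(ok.shape,bool);m[a:b,c:d]=1;return m&ok
    sat=p[...,0]-np.maximum(p[...,1],p[...,2]); red=sat>60
    foot=bx(*B)&(W[...,2]>.008)&(W[...,2]<.03)&(p.max(2)<95)
    print(nm,cv2.minEnclosingCircle(W[foot][:,:2].astype(np.float32)))
    s("foot",foot,W)
    s("redlow",bx(*B)&red&(W[...,2]<.05),W); s("redhigh",bx(*H)&red,W)
    s("head",bx(*H)&(W[...,2]>.12)&(W[...,2]<.2),W)
    s("tall",bx(*H)&(W[...,2]>.155)&(W[...,2]<.2),W)
    if nm=="side":
        for n,b in dict(orange=(160,200,315,345),mug=(300,365,284,352),timer=(238,265,226,256),jar=(125,185,230,268),shelf=(0,120,0,180),shelf2=(0,40,180,340),tomato=(143,165,348,370)).items():
            s(n,bx(*b)&(W[...,2]>.03),W)
    im=cv2.resize(p[B[0]-8:B[1]+5,B[2]-10:B[3]+10].astype(np.uint8)[:,:,::-1],None,fx=5,fy=5,interpolation=cv2.INTER_CUBIC)
    cv2.imwrite(f"pics/crop_{nm}.png",im)
E
```

```text
{'fov_y': 56.8874061882444, 'cx': 319.74867688327714, 'cy': 198.46826433705857}
side ((0.4564865231513977, 0.06345324218273163), 0.10058901458978653)
foot 852 [0.386 0.069 0.009] [0.426 0.123 0.017] [0.474 0.153 0.028]
redlow 472 [ 0.415 -0.074  0.003] [ 0.509 -0.01   0.016] [0.544 0.145 0.022]
redhigh 108 [ 0.418 -0.077  0.008] [ 0.48  -0.008  0.019] [0.49  0.128 0.158]
head 353 [0.414 0.097 0.123] [0.427 0.12  0.156] [0.442 0.129 0.168]
tall 180 [0.415 0.096 0.156] [0.429 0.113 0.163] [0.443 0.124 0.17 ]
orange 501 [ 0.481 -0.046  0.086] [ 0.497 -0.026  0.131] [ 0.518 -0.017  0.165]
mug 2668 [0.358 0.253 0.034] [0.401 0.295 0.058] [0.45  0.332 0.093]
timer 438 [0.619 0.126 0.031] [0.642 0.156 0.04 ] [0.669 0.178 0.052]
jar 2206 [ 0.7   -0.327  0.035] [ 0.74  -0.095  0.106] [0.834 0.011 0.164]
shelf 21500 [0.615 0.196 0.449] [0.699 0.303 0.495] [0.784 0.356 0.564]
shelf2 6380 [ 0.591 -1.094  0.154] [ 0.653 -0.053  0.45 ] [0.839 0.172 0.53 ]
tomato 408 [ 0.462 -0.3    0.037] [ 0.49  -0.265  0.068] [ 0.52  -0.251  0.081]
scene ((0.4505558907985687, 0.06297355145215988), 0.10051732510328293)
foot 424 [0.388 0.073 0.009] [0.417 0.124 0.015] [0.468 0.155 0.028]
redlow 233 [ 0.414 -0.071  0.005] [ 0.475 -0.02   0.015] [0.498 0.151 0.021]
redhigh 112 [ 0.418 -0.026  0.008] [0.429 0.12  0.132] [0.497 0.131 0.156]
head 218 [0.415 0.096 0.122] [0.425 0.12  0.151] [0.443 0.131 0.166]
tall 92 [0.417 0.097 0.156] [0.429 0.114 0.161] [0.445 0.127 0.167]
```

View pics/crop_side.png

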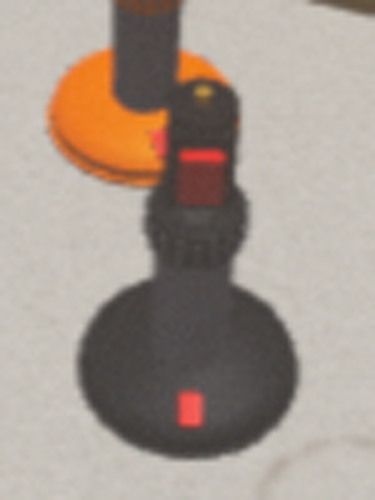

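```bash
python3 - <<'E'
from h import *
z=np.load("/tmp/side0.npz");zs=np.load("/tmp/scene0.npz")
for nm,Z in(("side",z),("scene",zs)):
    p=Z["p"].astype(int);W=Z["W"];sat=p[...,0]-np.maximum(p[...,1],p[...,2])
    C=np.array([.43,.11])
    near=(np.hypot(*(np.moveaxis(W[...,:2],-1,0)-C[:,None,None]))<.06)&(Z["d"]>0)
    h=near&(W[...,2]>.12)&(W[...,2]<.21)
    mk=near&(sat>60)&(W[...,2]<.04)&(W[...,2]>.0); bt=h&(sat>35)&(W[...,2]<.155)
    for n,m in(("mark",mk),("btn",bt)): print(nm,n,m.sum(),np.round(W[m].mean(0),4))
    disc=h&(W[...,2]>.159)&(W[...,2]<.169)
    print("disc",disc.sum(),cv2.minEnclosingCircle(W[disc][:,:2].astype(np.float32)),np.percentile(W[disc],[2,98],axis=0).mean(0))
    f=near&(W[...,2]>.012)&(W[...,2]<.026)
    Q=W[f][:,:2].astype(np.float32);print("foot",cv2.minEnclosingCircle(Q),np.round(np.percentile(Q,[1,99],axis=0),3).tolist())
    # PCA-free: normal of button
    B=W[bt];A=np.c_[B[:,[0,2]],np.ones(len(B))];k=np.linalg.lstsq(A,B[:,1],rcond=None)[0];print("btn normal yaw of +y dir:",np.degrees(np.arctan2(1,-k[0])))
E
```

```text
side mark 36 [0.4177 0.1407 0.0175]
side btn 102 [0.4246 0.1253 0.1436]
disc 143 ((0.43036478757858276, 0.10995972156524658), 0.016474878415465355) [0.42936529 0.10938042 0.16314031]
foot ((0.4301740527153015, 0.10989357531070709), 0.04709697887301445) [[0.387, 0.072], [0.472, 0.151]]
btn normal yaw of +y dir: 105.03978572771277
scene mark 35 [0.4203 0.1437 0.0159]
scene btn 78 [0.4237 0.123  0.141 ]
disc 71 ((0.4296525716781616, 0.11034592241048813), 0.017840567976236343) [0.43185381 0.11110461 0.16332175]
foot ((0.429800808429718, 0.11465927958488464), 0.04651719704270363) [[0.388, 0.072], [0.47, 0.153]]
btn normal yaw of +y dir: 121.8103490957032
```

>>> carry_out([
  [1,[-15,16,0],[0,0,0]],
  [1,[-45,49,0],[0,0,0]],
  [1,[-347,380,0],[0,0,0]],
  [1,[-347,380,0],[0,0,0]],
  [1,[-347,380,0],[0,0,0]],
  [1,[-347,380,0],[0,0,0]],
  [1,[-347,380,0],[0,0,0]],
  [1,[-347,380,0],[0,0,0]],
  [1,[-347,380,0],[0,0,0]],
  [1,[-347,380,0],[0,0,0]],
  [1,[-347,380,0],[0,0,0]],
  [1,[-347,380,0],[0,0,0]],
], squeeze=25)

```text
time_s: 1.3
tcp_pos: [0.4317, -0.1458, 0.2267]
eef_rot: [180.0, 0.1, -158.5]
contact_force: [0.4, -1.5, -0.2]
gripper_width: 0.0875
gripper_force: 0.0
```

>>> carry_out([
  [1,[-30,78,0],[0,0,0]],
  [1,[-60,156,0],[0,0,0]],
  [1,[-94,243,0],[0,0,0]],
  [1,[-94,243,0],[0,0,0]],
  [1,[-94,243,0],[0,0,0]],
  [1,[-94,243,0],[0,0,0]],
  [1,[-94,243,0],[0,0,0]],
  [1,[-94,243,0],[0,0,0]],
  [1,[-94,243,0],[0,0,0]],
])

```text
time_s: 2.2
tcp_pos: [0.4299, 0.1092, 0.2264]
eef_rot: [-180.0, -0.0, -159.0]
contact_force: [-0.4, -0.1, -0.6]
gripper_width: 0.0875
gripper_force: 0.0
```

```bash
python3 - <<'E'
from h import *
s=r.get_state();print(s["tcp_pos"],s["eef_rot"],s["joints"])
c,p,d=cap("wrist");cv2.imwrite("pics/w1.png",p[:,:,::-1]);W=world(c,d);np.savez("/tmp/w1.npz",p=p,W=W,d=d)
near=(np.hypot(W[...,0]-.43,W[...,1]-.11)<.06)&(d>0)
p=p.astype(int);sat=p[...,0]-np.maximum(p[...,1],p[...,2])
for n,m in(("disc",near&(abs(W[...,2]-.164)<.006)),("foot",near&(abs(W[...,2]-.02)<.005)),("red",near&(sat>60)),("mark",near&(sat>60)&(W[...,2]<.04)),("button",near&(sat>60)&(W[...,2]>.1))):
    if m.any(): print(n,m.sum(),W[m].mean(0).round(4),cv2.minEnclosingCircle(W[m][:,:2].astype(np.float32)))
E
```

```text
[0.42994555 0.10921432 0.22640889] [-1.79992006e+02 -2.90045986e-02 -1.58953269e+02] [ 3.98692256e+01 -1.91596316e+00 -2.68726086e+01 -1.97545585e-03
 -6.50733872e+01 -1.08821659e+02]
disc 1524 [0.4287 0.1078 0.1637] ((0.4295262098312378, 0.10810832679271698), 0.01887766644358635)
foot 2324 [0.4169 0.1033 0.0182] ((0.42786863446235657, 0.10781916230916977), 0.04365510866045952)
red 298 [0.4211 0.1328 0.0879] ((0.4191557765007019, 0.13553985953330994), 0.016990847885608673)
mark 144 [0.4186 0.1422 0.0181] ((0.4187864065170288, 0.14275114238262177), 0.009853637777268887)
button 154 [0.4235 0.124  0.1532] ((0.4246799647808075, 0.12286539375782013), 0.009802686981856823)
```

View pics/w1.png

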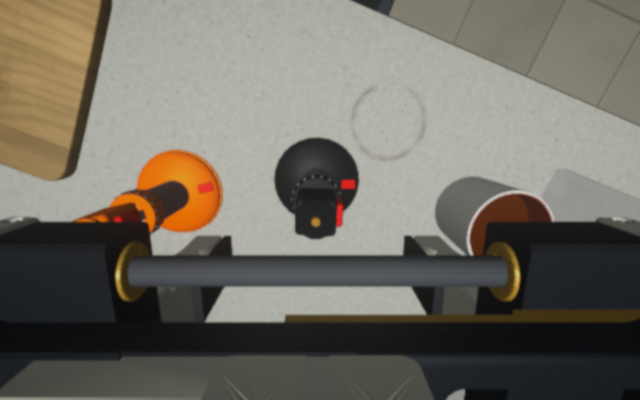

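The wrist view shows the black mast head at (316,215), centred between the fingers. Its button is on the right at (339,215) and the foot mark at (348,184). I'll refine the yaw before descending.

```bash
python3 - <<'E'
from h import *
from scipy.optimize import least_squares
z=np.load("/tmp/w1.npz");p=z["p"].astype(int);W=z["W"];sat=p[...,0]-np.maximum(p[...,1],p[...,2])
near=(np.hypot(W[...,0]-.43,W[...,1]-.11)<.06)&(z["d"]>0)
m=near&(sat>60)&(W[...,2]<.04);print("mark",cv2.minAreaRect((W[m][:,:2]*1000).astype(np.float32)))
b=near&(sat>60)&(W[...,2]>.14);print("btn",cv2.minAreaRect((W[b][:,:2]*1000).astype(np.float32)))
g=near&(W[...,2]>.153)&(W[...,2]<.1615)&(sat<40);print("headtop",g.sum(),cv2.minAreaRect((W[g][:,:2]*1000).astype(np.float32)))
# foot rim in image: fit circle (r=50) to outer edge points of foot top
f=near&(W[...,2]>.014)&(W[...,2]<.03)&((p.max(2)<95)|(sat>60));Q=W[f][:,:2]
hull=cv2.convexHull((Q*1000).astype(np.float32))[:,0]/1000
a=hull[hull[:,0]<.425]
s=least_squares(lambda c:np.hypot(a[:,0]-c[0],a[:,1]-c[1])-c[2],[.43,.11,.045]);print(s.x,len(a))
d=W[m].mean(0)[:2]-s.x[:2];print(np.degrees(np.arctan2(d[1],d[0])))
E
```

```text
mark ((418.7748107910156, 142.746826171875), (11.414478302001953, 17.074451446533203), 20.350543975830078)
btn ((424.2618408203125, 124.18974304199219), (19.298091888427734, 5.822266578674316), 17.522579193115234)
headtop 291 ((429.768310546875, 108.21376037597656), (28.3984317779541, 30.481857299804688), 20.233699798583984)
[0.4300524  0.10814703 0.04428144] 15
108.52922686319353
```

>>> carry_out([
  [1,[0,0,10],[0,0,0.026]],
  [1,[0,0,30],[0,0,0.026]],
  [1,[0,0,50],[0,0,0.026]],
  [1,[0,0,70],[0,0,0.026]],
  [1,[0,0,85],[0,0,0.026]],
  [1,[0,0,97],[0,0,0.026]],
  [1,[0,0,104],[0,0,0.026]],
  [1,[0,0,106],[0,0,0.026]],
  [1,[0,0,106],[0,0,0.026]],
  [1,[0,0,106],[0,0,0.026]],
])

```text
time_s: 3.25
tcp_pos: [0.4304, 0.1105, 0.121]
eef_rot: [180.0, 0.0, -160.4]
contact_force: [-0.8, 0.2, 0.5]
gripper_width: 0.0878
gripper_force: 0.0
```

>>> carry_out([
  [0.5,[0,0,0],[0,0,0]],
  [0.4,[0,0,0],[0,0,0]],
  [0,[0,0,0],[0,0,0]],
  [0,[0,0,0],[0,0,0]],
  [0,[0,0,0],[0,0,0]],
  [0,[0,0,0],[0,0,0]],
  [0,[0,0,0],[0,0,0]],
  [0,[0,0,0],[0,0,0]],
  [0,[0,0,0],[0,0,0]],
  [0,[0,0,0],[0,0,0]],
], squeeze=25)

```text
time_s: 4.25
tcp_pos: [0.4303, 0.1091, 0.1206]
eef_rot: [-179.9, -0.0, -160.4]
contact_force: [5.5, -9.0, -0.5]
gripper_width: 0.0302
gripper_force: 24.9
```

>>> carry_out([
  [0,[0,-1,0],[0,0,0]],
  [0,[0,-2,0],[0,0,0]],
  [0,[0,-2,-4],[0,0,0]],
  [0,[0,-2,-10],[0,0,0]],
  [0,[0,-2,-18],[0,0,0]],
  [0,[0,-2,-26],[0,0,0]],
  [0,[0,-2,-34],[0,0,0]],
  [0,[0,-2,-40],[0,0,0]],
  [0,[0,-2,-40],[0,0,0]],
], squeeze=30)

```text
time_s: 5.15
tcp_pos: [0.4306, 0.1086, 0.1613]
eef_rot: [180.0, 0.0, -160.4]
contact_force: [1.0, -2.6, -2.6]
gripper_width: 0.0299
gripper_force: 30.0
```

>>> carry_out([
  [0,[0,0,-6],[0,0,0]],
  [0,[0,0,-12],[0,0,0]],
  [0,[0,0,-18],[0,0,0]],
  [0,[0,0,-24],[0,0,0]],
  [0,[0,0,-32],[0,0,0]],
  [0,[0,0,-40],[0,0,0]],
  [0,[0,0,-48],[0,0,0]],
  [0,[0,0,-56],[0,0,0]],
  [0,[0,0,-63],[0,0,0]],
  [0,[0,0,-69],[0,0,0]],
  [0,[0,0,-72],[0,0,0]],
  [0,[0,0,-72],[0,0,0]],
])

```text
time_s: 6.35
tcp_pos: [0.4306, 0.1086, 0.2328]
eef_rot: [180.0, -0.0, -160.4]
contact_force: [0.6, -0.9, -8.1]
gripper_width: 0.0301
gripper_force: 29.9
```

>>> carry_out([
  [0,[0,0,-2],[0,0,0]],
  [0,[0,0,-4],[0,0,0]],
  [0,[0,0,-6],[0,0,0]],
  [0,[0,0,-7],[0,0,0]],
  [0,[0,0,-8],[0,0,0]],
  [0,[0,0,-8],[0,0,0]],
  [0,[0,0,-8],[0,0,0]],
])

```text
time_s: 7.05
tcp_pos: [0.4307, 0.1086, 0.2406]
eef_rot: [-180.0, -0.0, -160.4]
contact_force: [0.6, -0.5, -8.6]
gripper_width: 0.0302
gripper_force: 29.9
```

>>> carry_out([
  [0,[0,0,-0.5],[0,0,0]],
  [0,[0,0,-1],[0,0,0]],
  [0,[0,0,-1],[0,0,0]],
  [0,[0,0,-1],[0,0,0]],
])

```text
time_s: 7.45
tcp_pos: [0.4305, 0.1085, 0.241]
eef_rot: [180.0, -0.0, -160.4]
contact_force: [1.5, -1.1, -14.9]
gripper_width: 0.0304
gripper_force: 29.9
```

```bash
python3 - <<'E'
from h import *
s=r.get_state();print(s["tcp_pos"],s["contact_force"],s["gripper_force"])
c,p,d=cap("side");W=world(c,d)
cv2.imwrite("pics/s2.png",cv2.resize(p[130:300,270:420,::-1],None,fx=3.5,fy=3.5))
for a,b in((.0,.03),(.1,.13),(.16,.2),(.22,.25)):
    pass
m=(np.hypot(W[...,0]-.43,W[...,1]-.109)<.035)&(d>0)
q=p.astype(int);red=m&(q[...,0]-np.maximum(q[...,1],q[...,2])>40)&(W[...,2]>.1)
print(red.sum(),W[red].mean(0) if red.any() else "")
E
```

```text
[0.43046833 0.10852317 0.24104377] [  1.51124106  -1.10626401 -14.89605931] 29.926832020282745
14 [0.43073561 0.10741945 0.20791589]
```

View pics/s2.png

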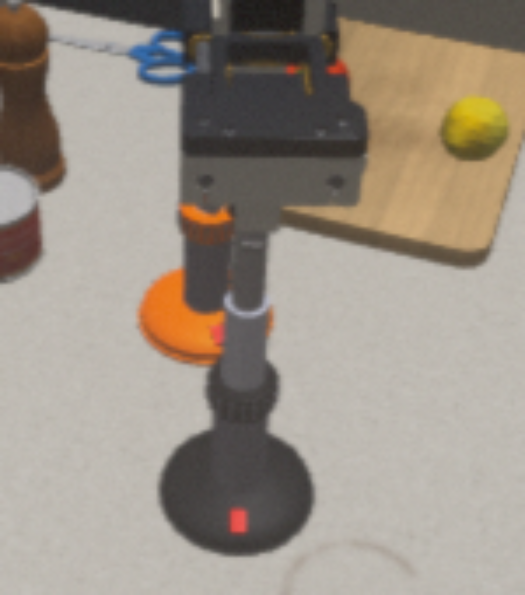

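The picture shows both tubes out: the aluminium one from the clamp at (243,390) up to (247,300), and the steel one above it into the fingers. The pull rose sharply from 8.6 to 14.9 N at 120 mm of travel, so this is the second stop. I'm handing in while still holding.

```bash
python3 -c "
from plant import r
print(r.close_job())"
```

```text
the job is handed in; nothing more can be done
None
```

The mast is pulled up to the second stop (120 mm of travel, with the pull rising sharply to about 15 N) and still gripped there at 30 N; the mug, tomato, lemon and timer weren't touched, and the job is handed in, with no verdict shown.

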